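Free a bond weight from its packed rack and lay it on the doubler

TASK

The aluminium doubler inside the cowling panel has to be weighted down while its bond cures. Nudge the yellow rubber-faced weight endways in its tightly packed rack to make finger room, lift it out and lay it flat on the bare bench, rubber face down, and let go of it; then take it up again across its width and set it gently on the doubler, rubber down, squarely in the middle with no edge overhanging. Leave the other weights standing in the rack and everything else on the bench where it is.

Things in the scene. Friction and masses are not known exactly. Their poses are not given: they have to be found in the camera images.
- weight: Yellow steel bond weight, 0.68 to 0.92 kg, faced with black rubber: 28 mm thick (x), 92 mm long (y, too long to grip end to end), 50 mm tall (z) as it stands on edge in the rack, at any of the five places. Origin: middle of its 28 x 92 mm underside as it stands. The 4 mm rubber (part of the 28) covers its -x face, so x points up when it lies rubber down.
- weight_center (a point): Centre of the yellow weight's solid (25 mm along the weight's z from its origin), same axes; 14 mm above whatever the weight lies flat on.
- rack: Fixed grey rack; origin on the bench under the middle of the row. Five weights stand on its 4 mm base plate, side by side along x at 29 mm pitch (1 mm gaps), lengths along y, ends level within 4 mm. Cheeks 42 mm high close the row at x = +-75 mm. Both ends are open: the plate ends at y = -56 mm; on the +y side it runs free to a lip (16 mm high) at +125 mm, room to push a weight out by 75 mm.
- weight_a: One of four plain blue weights of the same outside size as the yellow one (28 x 92 x 50 mm, 0.8 kg, same frame, no rubber), standing in the rack.
- weight_b: Plain blue weight, as weight_a.
- weight_c: Plain blue weight, as weight_a.
- weight_d: Plain blue weight, as weight_a.
- doubler (a point): Centre of the top of the aluminium doubler, a plate 70 mm (x) by 112 mm (y), 3 mm thick, fixed flat, its top 37 mm above the bench, z up. The weight lies with its length along y, leaving 10 mm all round. The floor around it is 34 mm above the bench; two stiffeners 10 mm high run along y at x = +-100 mm from its centre.
- panel: Brown composite cowling panel, inside up, fixed, about 460 (x) by 410 mm (y); origin on the bench under the middle of its flat floor, the doubler at y = -60 mm. Floor flat for x within +-150 mm and from y = -170 (plain edge) to +170; the flanks rise to 85 mm and the +y end to 60 mm above the bench. Cutout at y = +30 to +140.
- bottle: Clear water bottle, 64 mm across, 200 mm tall, standing beyond the free part of the bench; origin under its centre.
- cup: White mixing cup, 84 mm across the rim, 100 mm tall, standing; origin under its centre.
- tape: Roll of yellow-green tape lying flat, 90 mm across, 25 mm high; origin under its centre.
- brush: Flat brush with a wooden handle, 150 mm long (its x), lying across the bench beyond its free part. The bare bench between rack and panel, about x = 0.42 to 0.62 m and y = -0.12 to +0.05 m from the robot base, is always free.
There are look-alikes about, which are no part of the job. Of the things that look like the weight, take the one that is farthest from the robot's base at the start.

How it is judged:
By the outcome, as a careful person would: the job done as asked, in the order asked, and still so for the second after the job is handed in, with the robot touching nothing.
It also fails if it takes over 72 s, if anything falls off the work surface, if the arm or the gripper's body presses on something with over 40 N, if the wrist force passes 120 N, or if a joint passes its speed limit or range.

ROBOT

A 6-joint arm with a two-finger parallel gripper is mounted at the origin on the work surface. World frame = base frame: x ahead of the robot, y to its left, z up, the work surface at z = 0. Lengths are in m, angles in degrees, forces in N, time in s.
With the tool pointing down it reaches from about 0.375 to 0.975 m from the base axis. Payload 3.8 kg.
Tool frame: the origin (TCP) lies on the mounting face of the last link; the fingertips stand 173 mm ahead of it and the grasp point (between the pads) lies 155 mm ahead of it; x points along the fingers, y is the direction in which the jaws open and shut, and the axes are right-handed (so a half turn about x gives the same grasp; the last joint's range is limited). The gripper opens to 85 mm and grips with 20 to 120 N. Pads are 22 mm wide; open, the fingers measure 114 mm over their backs; the gripper's body (76 mm by 85 mm) begins 54 mm behind the grasp point. The pads swing forward as they close: fully open they stand 13 mm farther back than shut.
Start: joints at [-79.177, 15.12, 91.902, -0, 72.978, -2.114], TCP at [0.151, -0.658, 0.405] pointing down, gripper open.
Joint ranges: [-150.88, 150.88], [-54.13, 125.18], [17.81, 147.31], [-75.09, 255.09], [0, 152.58], [-146.25, 146.25]. Speed limits (degrees/s): [147.25, 147.25, 180, 180, 180, 180].

INTERFACE

Orientations are given as [roll, pitch, yaw] about the fixed x, y, z axes, in that order (R = Rz(yaw) Ry(pitch) Rx(roll)).
In Python, from workcell import observe, optics, sign_off, nets gives the robot as it stands.
- The arm moves only by the tool carry_out, never from a script. Its argument "targets" is a list that holds one entry, the list of rows, each a list of 7 numbers: the turn, a rotation vector about the tool's x, y, z in rad, then the shift along the tool's x, y, z in m, then the finger opening in m, from 0 to 0.0854. A call has 1 to 8 rows; each row shifts and turns the commanded pose from where the row before left it, along the tool's axes as they then stand; what a row does not reach is not made up. A row lasts 1/12 s, in which the tool goes at most 41.7 mm and 7.16 degrees, less where a joint would pass 70% of its speed; a pose out of reach is approached as far as the arm can. A call is refused whole if a number of a shift passes 0.0417 or a number of a turn 0.125, either way. A call with a gripper value outside its range is refused whole. The fingers move at their own pace and stop on an object; "force" is the grip in N (left out, the last holds). Time passes only in rows, so rows that do not move let the fingers close. It gives the time, the measured TCP pose, the force and the opening at its end, in the units of the state.
- observe(): the state, without advancing time (a new reading comes with each control period).
- optics.camera(name): name is "side" or "top"; returns (picture, depth): 400x640x3 uint8, red, green, blue; 400x640 float32, m along the optical axis (not along the pixel's ray), 0 where there is no reading.
- optics.get_calibration(name): a dict with "fov_y" (degrees; the focal length in pixels is half the picture's height over the tangent of half this angle, whatever the lens; pixels are square), "cx", "cy" (the principal point, pixels), "position" and "orientation" of the camera in the world. Camera axes: x right, y down, z forward; pixel columns grow to the right and rows downward; lengths in m; the calibration is good to about 2 mm. A picture is of the moment at which its call begins. get_calibration takes no time and is no camera call.
- sign_off(): hands the job in, once; it reports no verdict.
Trained networks look in the newest picture that a camera, given by its name, has taken for a name from the list of things; names that differ only in an ending like _2 or _b are one class to them, and where a whole thing is asked for, a point or a joint stands for the part that bears it (a point fixed in the world has none). Each returns a list of dicts, best first, with "conf" (0 to 1); they miss things now and then, are a little off and sometimes report something else, mostly with a low value. They report only what shows in the picture. A call takes as long as a camera call. They do not tell look-alikes from the thing itself.
- nets.trace(camera, target): "mask" (400x640 bool, what is visible of it) and "rect" ([centre column, centre row, width, height] in pixels, round what is visible of it).
The state is a dict: "t": time; "joint_positions": joint angles; "dq": joint speeds; "tau": joint torques, N m; "tcp_pos": TCP position; "ee_rot": TCP orientation; "wrist_force": force on the tool from outside, world axes, zero at the start; "moment": the same for the moment, N m; "grip_width": finger opening in m.
Only numpy, scipy, OpenCV 4.12 (cv2) and the standard library are available. Lean on these libraries where they do the work, as an engineer would, in place of code of your own. Each camera call takes 0.05 s, during which the arm holds its last target. There are 200 camera calls.

## Working session

There is one attempt and no reset: what is moved stays moved. The work goes in short steps, Python scripts to look and compute and a tool call to move; the robot and the scene stay as the last step left them, time stands still between calls to the robot, and variables do not carry over. Pictures are saved under pics/ and viewed, about 8 in all and at most 12, crops included, and the job is handed in when it is done.

Besides the shell and the picture viewer there is one more tool, called after "Request:" as name(argument=value, ...), one argument or row to a line, values as JSON. carry_out: Moves the arm, as the interface text tells. Its arguments: {"type":"object","properties":{"targets":{"type":"array"},"force":{"type":"number"}},"required":["targets"]}

```bash
ls; mkdir -p pics; python3 - <<'E'
from workcell import observe, optics, nets
import cv2, numpy as np
print(observe())
for c in ("top","side"):
    p,d=optics.camera(c); cv2.imwrite(f"pics/{c}0.png",p[:,:,::-1]); np.save(f"{c}0.npy",d)
    print(c,optics.get_calibration(c))
    for t in ("weight","rack","panel"):
        print(t,[(round(r["conf"],2),np.round(r["rect"]).tolist()) for r in nets.trace(c,t)])
E
```

```text
pics
{'t': 0.0, 'joint_positions': array([-7.91760873e+01,  1.51700901e+01,  9.19822939e+01, -1.50839964e-03,
        7.29752335e+01, -2.11396191e+00]), 'dq': array([-0.03336453, -0.018483  ,  0.05262007,  0.08199682, -0.0478389 ,
       -0.01950463]), 'tau': array([ 2.46524023e-04, -5.15122640e+01, -3.67312682e+01, -1.83035431e-04,
        1.31714973e-02, -2.82596773e-07]), 'tcp_pos': array([ 0.15106144, -0.65752949,  0.40334081]), 'ee_rot': array([-91.46689031,  89.8723744 , 101.47142752]), 'wrist_force': array([0.3955225 , 0.65988497, 1.35225175]), 'moment': array([ 0.01255311, -0.04155165,  0.04645857]), 'grip_width': 0.08540431173739615}
top {'fov_y': 56.011982206517196, 'cx': 321.6953564547749, 'cy': 194.27736649987546, 'position': array([ 0.43119577, -0.0158479 ,  1.10612087]), 'orientation': array([-176.68988392,   -1.84703539,  -88.50188877])}
weight [(0.92, [428.0, 190.0, 37.0, 17.0]), (0.77, [439.0, 290.0, 15.0, 40.0]), (0.72, [424.0, 212.0, 40.0, 17.0]), (0.67, [430.0, 168.0, 37.0, 16.0]), (0.58, [428.0, 181.0, 36.0, 15.0])]
rack [(0.85, [408.0, 190.0, 62.0, 60.0])]
panel [(0.83, [194.0, 172.0, 182.0, 202.0])]
side {'fov_y': 55.578846940417016, 'cx': 315.8928238907076, 'cy': 199.12395138939678, 'position': array([0.39779251, 0.5922184 , 0.74636781]), 'orientation': array([-136.71920503,    0.91747253, -170.41213595])}
weight [(0.93, [387.0, 149.0, 27.0, 35.0]), (0.82, [316.0, 133.0, 17.0, 32.0]), (0.75, [346.0, 137.0, 17.0, 34.0]), (0.7, [352.0, 139.0, 19.0, 31.0]), (0.69, [428.0, 138.0, 33.0, 21.0]), (0.58, [335.0, 135.0, 19.0, 35.0]), (0.58, [325.0, 135.0, 17.0, 32.0]), (0.28, [259.0, 310.0, 305.0, 179.0])]
rack [(0.93, [331.0, 152.0, 66.0, 44.0]), (0.43, [258.0, 311.0, 305.0, 178.0])]
panel [(0.9, [262.0, 310.0, 306.0, 179.0])]
```

View pics/top0.png

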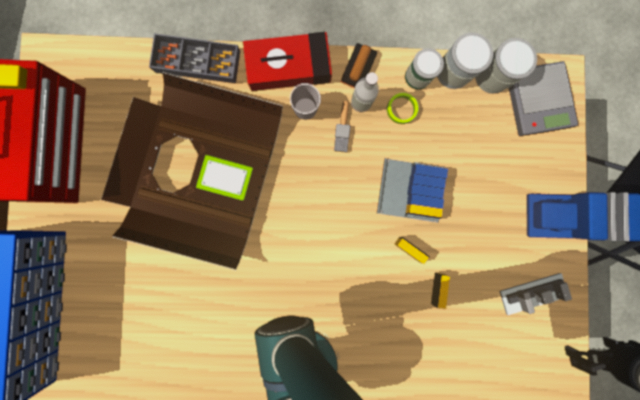

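View pics/side0.png

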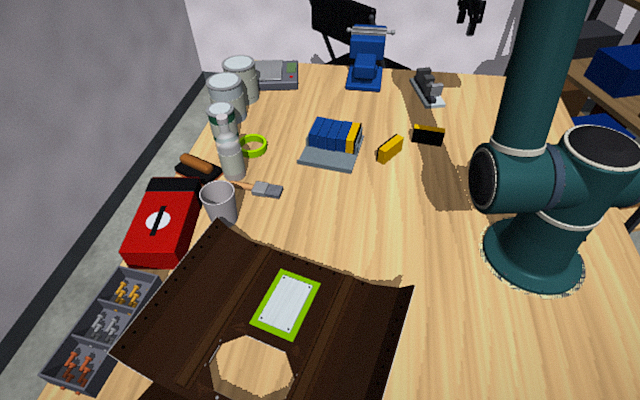

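Candidates (top): yellow in rack (426,211), loose yellow (412,249), loose yellow (441,290). I'll measure their distances and enlarge the rack.

```bash
cat > h.py <<'E'
import numpy as np, cv2
from scipy.spatial.transform import Rotation as Ro
from workcell import observe, optics, nets
def cal(c):
    k=optics.get_calibration(c); f=200/np.tan(np.radians(k["fov_y"]/2))
    return f,k["cx"],k["cy"],np.array(k["position"]),Ro.from_euler("xyz",k["orientation"],degrees=True).as_matrix()
def cloud(c,d):
    f,cx,cy,p,R=cal(c); v,u=np.mgrid[:400,:640]
    P=np.stack([(u-cx)/f*d,(v-cy)/f*d,d],-1)@R.T+p; P[d==0]=np.nan; return P
def onplane(c,u,v,z):
    f,cx,cy,p,R=cal(c); r=R@np.array([(u-cx)/f,(v-cy)/f,1]); return p+r*(z-p[2])/r[2]
def proj(c,X):
    f,cx,cy,p,R=cal(c); q=(np.atleast_2d(X)-p)@R; return q[:,:2]/q[:,2:]*f+[cx,cy]
E
python3 - <<'E'
from h import *
for c,b in (("top",(370,150,460,315)),("side",(290,105,455,180))):
    P=cloud(c,np.load(f"{c}0.npy")); im=cv2.imread(f"pics/{c}0.png")
    hsv=cv2.cvtColor(im,cv2.COLOR_BGR2HSV)
    for n,lo,hi in (("yel",(20,150,90),(30,255,255)),("blue",(105,120,50),(125,255,255)),("green",(33,120,120),(50,255,255))):
        m=cv2.inRange(hsv,lo,hi); k,l,s,ce=cv2.connectedComponentsWithStats(m)
        for i in range(1,k):
            if s[i,4]<40: continue
            q=P[l==i]; q=q[~np.isnan(q[:,0])]; 
            if len(q) and q[:,2].mean()<.15 and abs(q[:,1]).max()<.6: print(c,n,ce[i].round(),s[i,4],"mean",np.median(q,0).round(3),"lo",np.percentile(q,3,0).round(3),"hi",np.percentile(q,97,0).round(3))
    bench=P[200:240,300:360] if c=="top" else P[180:200,330:380]
    print(c,"bench z",np.nanmedian(bench[...,2]),np.nanstd(bench[...,2]))
    a=im[b[1]:b[3],b[0]:b[2]]; s=6 if c=="top" else 7
    a=cv2.resize(a,None,fx=s if c=="side" else 3.6,fy=s if c=="side" else 3.6,interpolation=cv2.INTER_CUBIC)
    globals()[c]=a
w=max(top.shape[1],780)
side=cv2.resize(side,(790,int(side.shape[0]*790/side.shape[1])))[:, :]
cv2.imwrite("pics/c_side.png",side)
t=cv2.resize(cv2.imread("pics/top0.png")[150:235,370:460],None,fx=6.5,fy=6.5,interpolation=cv2.INTER_CUBIC); cv2.imwrite("pics/c_top.png",t)
E
```

```text
top yel [425. 211.] 318 mean [ 0.455 -0.34   0.053] lo [ 0.44  -0.387  0.021] hi [ 0.468 -0.297  0.057]
top yel [412. 250.] 370 mean [ 0.343 -0.306  0.049] lo [ 0.313 -0.347  0.022] hi [ 0.372 -0.268  0.053]
top yel [443. 291.] 308 mean [ 0.231 -0.396  0.049] lo [ 0.187 -0.422  0.001] hi [ 0.273 -0.383  0.053]
top blue [428. 185.] 1195 mean [ 0.527 -0.349  0.054] lo [ 0.475 -0.392  0.049] hi [ 0.578 -0.306  0.057]
top green [403. 108.] 291 mean [ 0.756 -0.28   0.024] lo [ 0.715 -0.323  0.012] hi [ 0.798 -0.238  0.028]
top green [224. 178.] 682 mean [0.532 0.229 0.034] lo [0.48  0.159 0.03 ] hi [0.591 0.301 0.038]
top bench z -0.000543171853025548 0.0020728188860753994
side yel [351. 137.] 251 mean [ 0.456 -0.314  0.053] lo [ 0.442 -0.384  0.01 ] hi [ 0.469 -0.294  0.056]
side yel [429. 128.] 141 mean [ 0.228 -0.399  0.05 ] lo [ 0.185 -0.482 -0.001] hi [ 0.272 -0.385  0.052]
side yel [390. 149.] 451 mean [ 0.341 -0.296  0.04 ] lo [ 0.307 -0.342  0.003] hi [ 0.371 -0.266  0.051]
side yel [120. 290.] 44 mean [0.905 0.249 0.014] lo [0.893 0.232 0.01 ] hi [0.908 0.263 0.016]
side yel [133. 294.] 45 mean [0.87  0.253 0.014] lo [0.86  0.235 0.01 ] hi [0.875 0.267 0.017]
side blue [329. 134.] 1110 mean [ 0.525 -0.319  0.052] lo [ 0.473 -0.391  0.01 ] hi [ 0.579 -0.3    0.056]
side green [255. 145.] 316 mean [ 0.745 -0.293  0.019] lo [ 0.716 -0.322 -0.001] hi [ 0.789 -0.236  0.026]
side green [285. 307.] 1120 mean [0.532 0.245 0.034] lo [0.479 0.16  0.032] hi [0.589 0.301 0.037]
side bench z -0.00026935417623585867 0.0014184858533601633
```

View pics/c_side.png

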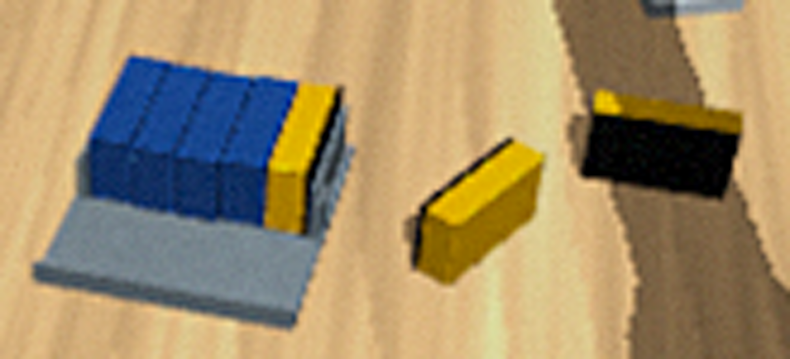

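View pics/c_top.png

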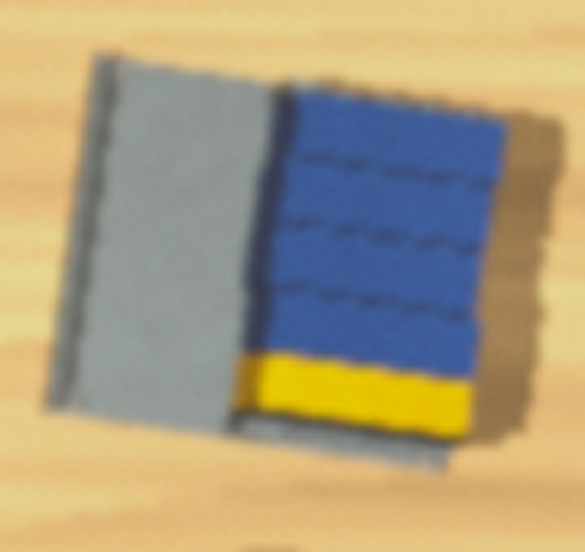

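The three yellow candidates in the top view are (426,211), 0.57 m from the base, and (412,250) and (443,291), both about 0.46 m. The one in the rack is the farthest and stands in the tightly packed row, so it is the one meant. It's at the low-x end, with its black rubber on the outer (−x) face, and the free plate is towards +y. Next I'll measure precisely.

```bash
cat > fit.py <<'E'
from h import *
def rect(q):
    r=cv2.minAreaRect((q[:,:2]*1000).astype(np.float32)); (c,s,a)=r
    if s[0]>s[1]: return np.array(c).round(1),(round(s[1],1),round(s[0],1)),round(a-90 if a>45 else a+90,1),'long=2nd'
    return np.array(c).round(1),np.round(s,1),round(a,1)
def maskpts(c,m,z):
    cs,_=cv2.findContours(m.astype(np.uint8),cv2.RETR_EXTERNAL,cv2.CHAIN_APPROX_NONE)
    k=max(cs,key=cv2.contourArea)[:,0]
    return np.array([onplane(c,u,v,z) for u,v in k])
def shot(c,n):
    p,d=optics.camera(c); cv2.imwrite(f"pics/{n}.png",p[:,:,::-1]); np.save(f"{n}.npy",d); return p,d
E
python3 - <<'E'
from fit import *
for c in ("top","side"):
    P=cloud(c,np.load(f"{c}0.npy")); im=cv2.imread(f"pics/{c}0.png"); hsv=cv2.cvtColor(im,cv2.COLOR_BGR2HSV)
    Z=P[...,2]; blue=cv2.inRange(hsv,(105,120,30),(125,255,255))>0; yel=cv2.inRange(hsv,(18,120,80),(32,255,255))>0
    near=(abs(P[...,0]-.51)<.1)&(abs(P[...,1]+.345)<.09)
    print(c,"top z",np.nanmedian(Z[near&(Z>.047)&(blue|yel)]))
    for n,m in(("all",blue|yel),("yel",yel),("blue",blue)):
        q=P[near&m&(Z>.047)&(Z<.062)]; print(n,len(q),rect(q))
    g=near&(Z>.001)&(Z<.03)&(~blue)&(~yel)
    white=cv2.inRange(hsv,(0,0,120),(180,70,255))>0; gr=cv2.inRange(hsv,(33,100,90),(50,255,255))>0
    nd=(abs(P[...,0]-.53)<.08)&(abs(P[...,1]-.23)<.09)
    w=nd&white; q=P[w]; q=q[~np.isnan(q[:,0])]; print("white",len(q),rect(q),np.median(q[:,2]))
    k=cv2.connectedComponentsWithStats((w&~gr).astype(np.uint8)); i=1+k[2][1:,4].argmax()
    print(" contour",rect(maskpts(c,k[1]==i,.037)))
    q=P[nd&gr]; q=q[~np.isnan(q[:,0])]; print("green",rect(q),np.median(q[:,2])); print(" contour",rect(maskpts(c,nd&gr,.034)))
o=observe(); R=Ro.from_euler("xyz",o["ee_rot"],degrees=True).as_matrix(); print(R.round(3))
E
```

```text
top top z 0.053712000530913184
all 1478 (array([ 510.7, -348.2]), array([ 93.9, 141.2]), 83.6)
yel 302 (array([ 454.7, -342.6]), (26.7, 92.5), -7.6, 'long=2nd')
blue 1176 (array([ 526.7, -349.1]), array([ 91.8, 109.3]), 83.2)
white 977 (array([535. , 229.8]), (70.1, 113.5), -13.5, 'long=2nd') 0.03630606579746276
 contour (array([534.8, 229.6]), (69.6, 112.7), -13.7, 'long=2nd')
green (array([535. , 230.6]), (100.8, 143.3), -13.7, 'long=2nd') 0.03394783628468656
 contour (array([534.9, 230.2]), (100.8, 142.4), -13.7, 'long=2nd')
side top z 0.05349561038153089
all 890 (array([ 511.3, -347.9]), array([ 98.3, 140.1]), 82.6)
yel 166 (array([ 454.2, -341.3]), (24.9, 94.4), -7.1, 'long=2nd')
blue 724 (array([ 524.3, -349.8]), array([ 98.9, 112.9]), 83.2)
white 1766 (array([538.2, 245.8]), (75.0, 152.4), -16.7, 'long=2nd') 0.0367751355994369
 contour (array([533.4, 229.5]), (70.7, 114.2), -13.6, 'long=2nd')
green (array([533.5, 229. ]), (98.2, 141.6), -13.8, 'long=2nd') 0.034409575205818554
 contour (array([533.5, 229.1]), (97.3, 140.1), -13.7, 'long=2nd')
[[-0.     0.224 -0.975]
 [ 0.    -0.975 -0.224]
 [-1.    -0.    -0.   ]]
```

Request:
carry_out(
  targets=[
    [[0.1163,0,0,0,0,0,0],[0.1163,0,0,0,0,0,0],[0.1163,0,0,0,0,0,0],[0,0,0,0,-0.027,-0.0262,0],[0,0,0,0,-0.027,-0.0262,0],[0,0,0,0,-0.027,-0.0262,0],[0,0,0,0,-0.027,-0.0262,0],[0,0,0,0,-0.027,-0.0262,0]],
  ],
  force=40,
)

```text
t: 1.07
tcp_pos: [0.2987, -0.5388, 0.4048]
ee_rot: [143.1, 90.0, -44.0]
wrist_force: [0.1, -0.4, 0.1]
grip_width: -0.0001
```

Request:
carry_out(
  targets=[
    [[0,0,0,0,-0.027,-0.0262,0],[0,0,0,0,-0.027,-0.0262,0],[0,0,0,0,-0.027,-0.0262,0],[0,0,0,0,-0.027,-0.0262,0],[0,0,0,0,-0.027,-0.0262,0],[0,0,0,0.035,0,0,0],[0,0,0,0,0,0,0],[0,0,0,0,0,0,0]],
  ],
)

```text
t: 1.73
tcp_pos: [0.4439, -0.421, 0.3675]
ee_rot: [-34.2, 89.7, 138.8]
wrist_force: [-1.2, 0.4, 0.8]
grip_width: -0.0003
```

Request:
carry_out(
  targets=[
    [[0,0,0,0.0358,0,0,0],[0,0,0,0.0358,0,0,0],[0,0,0,0.0358,0,0,0],[0,0,0,0.0358,0,0,0],[0,0,0,0.0358,0,0,0],[0,0,0,0,0,0,0],[0,0,0,0,0,0,0]],
  ],
)

```text
t: 2.32
tcp_pos: [0.4429, -0.4224, 0.1896]
ee_rot: [-36.7, 89.7, 136.1]
wrist_force: [0.2, -0.5, 1.3]
grip_width: 0.0
```

```bash
python3 - <<'E'
from fit import *
for i in range(3):
    o=observe(); print(o["t"],o["tcp_pos"].round(4),o["ee_rot"].round(1),o["wrist_force"].round(1))
    a,b=shot("top","t1"); shot("side","s1")
t=cv2.imread("pics/t1.png")[140:270,370:480]; s=cv2.imread("pics/s1.png")[95:205,280:440]
cv2.imwrite("pics/v1.png",np.hstack([cv2.resize(t,(400,473),interpolation=2),cv2.resize(s,(400,275),interpolation=2)[:473] if 0 else cv2.copyMakeBorder(cv2.resize(s,(400,275),interpolation=2),0,198,0,0,0)]))
E
```

```text
2.3167 [ 0.4429 -0.4224  0.1896] [-36.7  89.7 136.1] [ 0.2 -0.5  1.3]
2.4167 [ 0.4449 -0.424   0.1937] [139.8  89.8 -47.3] [ 0.3 -0.6  0. ]
2.5167 [ 0.4455 -0.4239  0.1946] [141.   89.6 -46.1] [ 0.2 -0.3 -0.1]
```

View pics/v1.png

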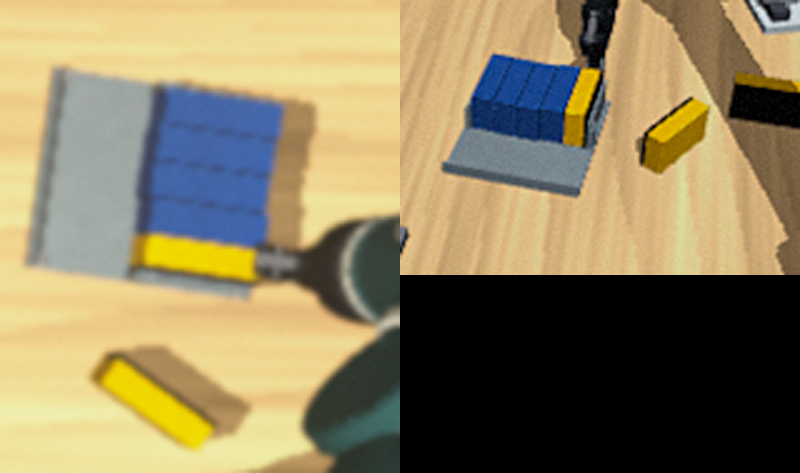

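Request:
carry_out(
  targets=[
    [[0,0,0,0,-0.008,0,0],[0,0,0,0,-0.008,0,0],[0,0,0,0,-0.004,0,0],[0,0,0,0,-0.004,0,0],[0,0,0,0,-0.004,0,0],[0,0,0,0,-0.004,0,0],[0,0,0,0,-0.005,0,0],[0,0,0,0,-0.005,0,0]],
  ],
)

```text
t: 3.28
tcp_pos: [0.4499, -0.3811, 0.1916]
ee_rot: [122.1, 89.8, -64.9]
wrist_force: [-1.5, -6.3, 0.6]
grip_width: 0.0002
```

Request:
carry_out(
  targets=[
    [[0,0,0,0,-0.006,0,0],[0,0,0,0,-0.006,0,0],[0,0,0,0,-0.006,0,0],[0,0,0,0,-0.006,0,0],[0,0,0,0,-0.006,0,0],[0,0,0,0,-0.006,0,0],[0,0,0,0,-0.005,0,0],[0,0,0,0,0,0,0]],
  ],
)

```text
t: 3.95
tcp_pos: [0.455, -0.3394, 0.1915]
ee_rot: [135.6, 89.9, -51.4]
wrist_force: [0.3, -2.1, 1.4]
grip_width: 0.0
```

```bash
python3 - <<'E'
from fit import *
for c in ("top","side"):
    p,d=shot(c,c[0]+"2"); P=cloud(c,d); hsv=cv2.cvtColor(p,cv2.COLOR_RGB2HSV)
    o=observe(); print(o["t"],o["tcp_pos"].round(4),o["wrist_force"].round(1))
    Z=P[...,2]; blue=cv2.inRange(hsv,(105,120,30),(125,255,255))>0; yel=cv2.inRange(hsv,(18,120,80),(32,255,255))>0
    near=(abs(P[...,0]-.51)<.1)&(P[...,1]>-.43)&(P[...,1]<-.2)
    print(c)
    for n,m in(("yel",yel),("blue",blue)):
        q=P[near&m&(Z>.047)&(Z<.062)]; print(n,len(q),rect(q))
E
```

```text
4.0 [ 0.455  -0.3395  0.1914] [ 0.8 -1.5  1.4]
top
yel 198 (array([ 463.5, -266. ]), (26.1, 66.1), -6.1, 'long=2nd')
blue 988 (array([ 526.7, -349. ]), array([ 91.5, 110.2]), 82.3)
4.05 [ 0.4549 -0.3396  0.1912] [ 0.5 -2.   1. ]
side
yel 184 (array([ 462.1, -279. ]), (25.3, 93.2), -7.0, 'long=2nd')
blue 669 (array([ 510.7, -347.9]), array([ 97.9, 142.5]), 81.8)
```

Request:
carry_out(
  targets=[
    [[0,0,0,0,-0.003,0,0],[0,0,0,0,-0.003,0,0],[0,0,0,0,0.005,0,0],[0,0,0,-0.041,0,0,0],[0,0,0,-0.041,0,0,0],[0,0,0,-0.041,0,0,0],[0,0,0,0,-0.033,0,0.05],[0,0,0,0,-0.033,0,0.05]],
  ],
)

```text
t: 4.72
tcp_pos: [0.4638, -0.2743, 0.3174]
ee_rot: [160.0, 89.6, -27.2]
wrist_force: [0.5, 0.8, -0.8]
grip_width: 0.0228
```

Request:
carry_out(
  targets=[
    [[-0.1208,0,0,0,0,0,0.05],[-0.1208,0,0,0,0,0,0.05],[-0.1208,0,0,0,0,0,0.05],[-0.1208,0,0,0,0,0,0.05],[-0.1208,0,0,0,0,0,0.05],[-0.1208,0,0,0,0,0,0.05],[-0.1208,0,0,0,0,0,0.05],[-0.1208,0,0,0,0,0,0.05]],
  ],
)

```text
t: 5.38
tcp_pos: [0.4622, -0.2727, 0.3128]
ee_rot: [-96.6, 89.8, 132.0]
wrist_force: [-0.1, 0.3, 0.1]
grip_width: 0.0496
```

Request:
carry_out(
  targets=[
    [[-0.1208,0,0,0,0,0,0.05],[-0.1208,0,0,0,0,0,0.05],[-0.1208,0,0,0,0,0,0.05],[-0.1208,0,0,0,0,0,0.05],[-0.1208,0,0,0,0,0,0.05],[0,0,0,0,0,0,0.05],[0,0,0,0,0,0,0.05]],
  ],
)

```text
t: 5.97
tcp_pos: [0.4624, -0.2729, 0.313]
ee_rot: [-128.4, 89.9, 134.3]
wrist_force: [0.1, -0.2, 0.1]
grip_width: 0.0499
```

```bash
python3 - <<'E'
from fit import *
for c in ("top","side"):
    p,d=shot(c,c[0]+"3"); P=cloud(c,d); hsv=cv2.cvtColor(p,cv2.COLOR_RGB2HSV)
    o=observe(); R=Ro.from_euler("xyz",o["ee_rot"],degrees=True).as_matrix(); print(o["t"],o["tcp_pos"].round(4),R.round(3).tolist(),o["grip_width"],o["joint_positions"].round(0))
    Z=P[...,2]; blue=cv2.inRange(hsv,(105,120,30),(125,255,255))>0; yel=cv2.inRange(hsv,(18,120,80),(32,255,255))>0
    near=(abs(P[...,0]-.51)<.1)&(P[...,1]>-.43)&(P[...,1]<-.2)
    for n,m in(("yel",yel),("blue",blue)):
        q=P[near&m&(Z>.047)&(Z<.062)]; print(c,n,len(q),rect(q))
E
```

```text
6.0167 [ 0.4624 -0.273   0.3131] [[-0.001, 0.992, -0.126], [0.001, -0.126, -0.992], [-1.0, -0.001, -0.001]] 0.05004268900461868 [-33.   5. 114.   0.  61. -26.]
top yel 215 (array([ 464., -262.]), (26.2, 67.9), -6.3, 'long=2nd')
top blue 217 (array([ 562.6, -325.3]), array([47.1, 92.9]), 38.7)
6.0667 [ 0.4625 -0.273   0.3133] [[-0.001, 0.992, -0.126], [0.001, -0.126, -0.992], [-1.0, -0.001, -0.001]] 0.050090907099426325 [-33.   5. 114.   0.  61. -26.]
side yel 185 (array([ 463.1, -272.3]), (25.1, 93.6), -6.3, 'long=2nd')
side blue 727 (array([ 524.2, -348.9]), array([ 98.9, 113.9]), 81.2)
```

Request:
carry_out(
  targets=[
    [[0,0,0,0.0275,0,0,0.05],[0,0,0,0.0275,0,0,0.05],[0,0,0,0.0275,0,0,0.05],[0,0,0,0.0275,0,0,0.05],[0,0,0,0,0,0.0,0.05],[0,0,0,0,0,0,0.02],[0,0,0,0,0,0,0.01],[0,0,0,0,0,0,0.01]],
  ],
  force=80,
)

```text
t: 6.73
tcp_pos: [0.4628, -0.2733, 0.2048]
ee_rot: [54.9, 90.0, -42.2]
wrist_force: [-2.2, 0.7, -3.8]
grip_width: 0.0262
```

Request:
carry_out(
  targets=[
    [[0,0,0,0,0,0,0.01],[0,0,0,0,0,0,0.01],[0,0,0,0,0,0,0.01],[0,0,0,-0.005,0,0,0.01],[0,0,0,-0.015,0,0,0.01],[0,0,0,-0.03,0,0,0.01],[0,0,0,-0.03,0,0,0.01],[0,0,0,0,0,0,0.01]],
  ],
)

```text
t: 7.4
tcp_pos: [0.4654, -0.2748, 0.29]
ee_rot: [64.6, 89.3, -32.5]
wrist_force: [2.0, -1.7, -6.3]
grip_width: 0.0265
```

```bash
python3 - <<'E'
from fit import *
for c in ("top","side"):
    p,d=shot(c,c[0]+"4"); o=observe(); print(o["t"],o["tcp_pos"].round(4),o["grip_width"],o["wrist_force"].round(1))
    P=cloud(c,d); hsv=cv2.cvtColor(p,cv2.COLOR_RGB2HSV); yel=cv2.inRange(hsv,(18,120,80),(32,255,255))>0
    q=P[yel&(abs(P[...,0]-.46)<.06)&(P[...,1]>-.4)&(P[...,1]<-.18)]; print(np.percentile(q,[2,50,98],axis=0).round(3).tolist())
s=cv2.imread("pics/s4.png")[40:240,250:490]; cv2.imwrite("pics/v4.png",cv2.resize(s,None,fx=3,fy=3,interpolation=2))
E
```

```text
7.45 [ 0.4647 -0.2744  0.2874] 0.026852697741837656 [ 0.9  0.7 -7.9]
[[0.413, -0.377, -0.001], [0.471, -0.246, 0.138], [0.486, -0.231, 0.26]]
7.5 [ 0.4634 -0.2736  0.2848] 0.026272509933279155 [ 0.4 -0.2 -8.5]
[[0.456, -0.316, 0.091], [0.47, -0.242, 0.135], [0.484, -0.229, 0.139]]
```

View pics/v4.png

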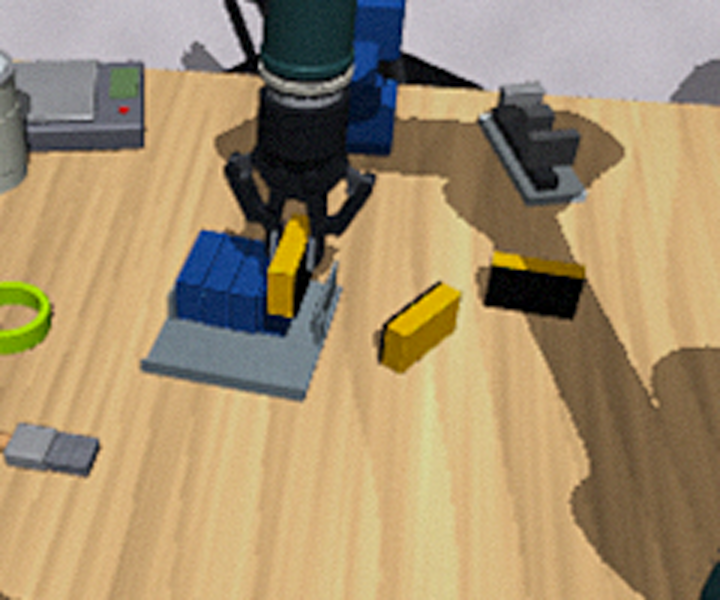

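Request:
carry_out(
  targets=[
    [[0,0,0,0,0.0187,-0.0313,0.01],[0,0,0,0,0.0187,-0.0313,0.01],[0,0,0,0,0.0187,-0.0313,0.01],[-0.121,0,0,0,0,0,0.01],[-0.121,0,0,0,0,0,0.01],[-0.121,0,0,0,0,0,0.01],[-0.121,0,0,0,0,0,0.01],[-0.121,0,0,0,0,0,0.01]],
  ],
)

```text
t: 8.17
tcp_pos: [0.5286, -0.1861, 0.2799]
ee_rot: [-140.0, 89.7, 158.0]
wrist_force: [0.5, -0.1, -9.1]
grip_width: 0.0268
```

Request:
carry_out(
  targets=[
    [[-0.121,0,0,0,0,0,0.01],[-0.121,0,0,0,0,0,0.01],[-0.121,0,0,0,0,0,0.01],[-0.121,0,0,0,0,0,0.01],[-0.121,0,0,0,0,0,0.01],[-0.121,0,0,0,0,0,0.01],[-0.121,0,0,0,0,0,0.01],[-0.121,0,0,0,0,0,0.01]],
  ],
)

```text
t: 8.83
tcp_pos: [0.5285, -0.1863, 0.28]
ee_rot: [164.6, 89.7, 158.0]
wrist_force: [0.6, 0.5, -7.4]
grip_width: 0.0267
```

Request:
carry_out(
  targets=[
    [[-0.121,0,0,0,0,0,0.01],[0,0,0.1,0,0,0,0.01],[0,0,0.1,0,0,0,0.01],[0,0,0.1,0,0,0,0.01],[0,0,0.1,0,0,0,0.01],[0,0,0.1,0,0,0,0.01]],
  ],
)

```text
t: 9.33
tcp_pos: [0.5289, -0.1867, 0.2806]
ee_rot: [90.4, 61.1, 90.3]
wrist_force: [-0.5, -0.8, -9.1]
grip_width: 0.0263
```

```bash
python3 - <<'E'
from workcell import observe
from scipy.spatial.transform import Rotation as Ro
o=observe(); print(o["tcp_pos"].round(4),Ro.from_euler("xyz",o["ee_rot"],degrees=True).as_matrix().round(3).tolist(),o["joint_positions"].round(0),o["grip_width"])
E
```

```text
[ 0.5289 -0.1867  0.2806] [[-0.003, 0.002, 1.0], [0.483, 0.875, -0.0], [-0.875, 0.483, -0.003]] [ -30.   14.  110.   26.   73. -131.] 0.026281556714495204
```

```bash
cat > kin.py <<'E'
import numpy as np
from scipy.spatial.transform import Rotation as Ro
from scipy.optimize import least_squares
def fk(q,d=.12):
    a=Ro.from_euler("ZYXYX",[q[0],q[1]+q[2]-90,q[3],q[4],q[5]],degrees=True) if 0 else Ro.from_euler("z",q[0],degrees=True)*Ro.from_euler("y",q[1]+q[2]-90,degrees=True)*Ro.from_euler("x",q[3],degrees=True)*Ro.from_euler("y",q[4],degrees=True)*Ro.from_euler("x",q[5],degrees=True)
    s=np.radians(q[1]);t=np.radians(q[1]+q[2])
    p=Ro.from_euler("z",q[0],degrees=True).apply([.54*np.sin(s)+.56*np.sin(t),0,.047+d+.54*np.cos(s)+.56*np.cos(t)])
    return p+a.apply([d,0,0]),a
E
python3 - <<'E'
from kin import *
for q,p,R in (([-30.,14,110,26,73,-131],[.5289,-.1867,.2806],[[-.003,.002,1],[.483,.875,0],[-.875,.483,0]]),):
    for d in (.05,.1,.15,.2): 
        pp,a=fk(q,d); print(d,pp.round(3),(pp-p).round(3))
    print(a.as_matrix().round(2).tolist())
q0=np.array([-30.,14,110,26,73,-131])
D=None
best=min(np.arange(.03,.3,.01),key=lambda d:np.linalg.norm(fk(q0,d)[0]-[.5289,-.1867,.2806])); print("d",best)
off=fk(q0,best)[1].inv()*Ro.from_matrix([[-.003,.002,1],[.483,.875,0],[-.875,.483,0]]); print(off.as_euler("xyz",degrees=True))
for az in (90,75,60,45):
  for tilt in (57,):
    A=np.radians(az)
    c=np.array([.53,-.04]); 
    h=np.array([np.cos(A),np.sin(A)]); T=np.radians(tilt)
    x=np.r_[h*np.sin(T),-np.cos(T)]; y=np.r_[h*np.cos(T),np.sin(T)]; R=Ro.from_matrix(np.c_[x,y,np.cross(x,y)])
    for z,name in ((.2806,'hi'),(.121,'lo')):
        tgt=np.r_[c-h*.147,z]
        f=lambda q:np.r_[(fk(q,best)[0]-tgt)*10,(( fk(q,best)[1]*off).inv()*R).as_rotvec()]
        s=least_squares(f,q0); print(az,tilt,name,tgt.round(3),s.x.round(0),round(s.cost,4))
E
```

```text
0.05 [ 0.515 -0.273  0.264] [-0.014 -0.087 -0.017]
0.1 [ 0.516 -0.249  0.27 ] [-0.013 -0.063 -0.01 ]
0.15 [ 0.516 -0.225  0.276] [-0.013 -0.038 -0.004]
0.2 [ 0.516 -0.201  0.283] [-0.013 -0.014  0.002]
[[0.0, -1.0, 0.01], [0.48, 0.01, 0.88], [-0.88, 0.0, 0.48]]
d 0.23000000000000004
[ 8.96281003e+01 -6.88027483e-02  2.74240012e-01]
90 57 hi [ 0.53  -0.187  0.281] [ -36.   25.  106.   43.   91. -141.] 0.0
90 57 lo [ 0.53  -0.187  0.121] [ -36.   38.  107.   44.   80. -151.] 0.0
75 57 hi [ 0.492 -0.182  0.281] [ -40.   18.  115.   50.   83. -138.] 0.0
75 57 lo [ 0.492 -0.182  0.121] [ -40.   33.  117.   53.   73. -151.] 0.0
60 57 hi [ 0.456 -0.167  0.281] [ -43.   11.  125.   58.   75. -135.] 0.0
60 57 lo [ 0.456 -0.167  0.121] [ -43.   28.  127.   64.   65. -153.] 0.0
45 57 hi [ 0.426 -0.144  0.281] [ -44.    2.  135.   67.   66. -132.] 0.0
45 57 lo [ 0.426 -0.144  0.121] [ -44.   23.  137.   79.   59. -156.] 0.0
```

```bash
python3 - <<'E'
from kin import *
q0=np.array([-30.,14,110,26,73,-131]); d=.23
off=Ro.from_euler("x",90,degrees=True)
lo=np.array([-150,-54,18,-75,0,-146]);hi=np.array([150,125,147,255,152,146])
for c in ((.53,-.04),(.59,-.05),(.59,-.1)):
 for az in (0,45,75,90,105,120,-45,-75,-90,-105):
  for tilt in (50,57):
    A=np.radians(az); h=np.array([np.cos(A),np.sin(A)]); T=np.radians(tilt)
    x=np.r_[h*np.sin(T),-np.cos(T)]; y=np.r_[h*np.cos(T),np.sin(T)]; R=Ro.from_matrix(np.c_[x,y,np.cross(x,y)])
    tgt=np.r_[np.array(c)-h*.175*np.sin(T),.025+.175*np.cos(T)]
    f=lambda q:np.r_[(fk(q,d)[0]-tgt)*10,((fk(q,d)[1]*off).inv()*R).as_rotvec()]
    for g in (q0,q0*[1,1,1,-1,1,-1],[0,20,110,0,70,0]):
        s=least_squares(f,g); m=np.minimum(s.x-lo,hi-s.x).min()
        if s.cost<1e-6 and m>0: print(c,az,tilt,tgt.round(3),s.x.round(0),round(m)); break
E
```

```text
(0.59, -0.05) 45 50 [ 0.495 -0.145  0.137] [ -36.   21.  131.   76.   51. -144.] 2
(0.59, -0.05) 75 50 [ 0.555 -0.179  0.137] [ -34.   32.  112.   51.   69. -143.] 3
(0.59, -0.05) 90 50 [ 0.59  -0.184  0.137] [ -31.   37.  102.   42.   77. -145.] 1
(0.59, -0.05) -75 50 [0.555 0.079 0.137] [ 26.  28. 118. -58.  63. 142.] 4
(0.59, -0.05) -90 50 [0.59  0.084 0.137] [ 24.  34. 108. -48.  72. 144.] 2
(0.59, -0.1) 45 50 [ 0.495 -0.195  0.137] [ -41.   23.  127.   71.   54. -143.] 3
(0.59, -0.1) 75 50 [ 0.555 -0.229  0.137] [ -38.   34.  108.   48.   71. -143.] 3
(0.59, -0.1) 90 50 [ 0.59  -0.234  0.137] [ -35.   39.   98.   40.   80. -146.] 0
(0.59, -0.1) -75 50 [0.555 0.029 0.137] [ 21.  27. 120. -61.  60. 142.] 4
(0.59, -0.1) -90 50 [0.59  0.034 0.137] [ 20.  32. 111. -51.  69. 143.] 3
(0.59, -0.1) -105 50 [0.625 0.029 0.137] [ 17.  38. 101. -42.  77. 145.] 1
```

```bash
python3 - <<'E'
from kin import *
q0=np.array([-30.,14,110,26,73,-131]); d=.23
off=Ro.from_euler("x",90,degrees=True)
lo=np.array([-150,-54,18,-75,0,-146]);hi=np.array([150,125,147,255,152,146])
for c in ((.56,-.05),(.58,-.05)):
 for az in (60,75,90):
  for tilt in (42,45,48):
    A=np.radians(az); h=np.array([np.cos(A),np.sin(A)]); T=np.radians(tilt)
    x=np.r_[h*np.sin(T),-np.cos(T)]; y=np.r_[h*np.cos(T),np.sin(T)]; R=Ro.from_matrix(np.c_[x,y,np.cross(x,y)])
    m=[]
    for dz in (0,-.015,-.03):
      tgt=np.r_[np.array(c)-h*.175*np.sin(T),.025*np.cos(T)+.014*np.sin(T)+.175*np.cos(T)+dz]
      f=lambda q:np.r_[(fk(q,d)[0]-tgt)*10,((fk(q,d)[1]*off).inv()*R).as_rotvec()]
      s=least_squares(f,q0); m.append((np.minimum(s.x-lo,hi-s.x).min().round(1)))
    print(c,az,tilt,tgt.round(3),s.x.round(0),m)
from h import *
P=cloud("top",np.load("top0.npy"))
for u,v in ((342,152),(342,138),(342,125)): print(u,v,P[v,u].round(3))
E
```

```text
(0.56, -0.05) 60 42 [ 0.501 -0.151  0.128] [ -34.   23.  125.   57.   53. -138.] [np.float64(11.4), np.float64(9.6), np.float64(7.8)]
(0.56, -0.05) 60 45 [ 0.498 -0.157  0.121] [ -36.   25.  125.   59.   55. -142.] [np.float64(7.6), np.float64(5.9), np.float64(4.1)]
(0.56, -0.05) 60 48 [ 0.495 -0.163  0.114] [ -37.   27.  124.   61.   57. -145.] [np.float64(4.1), np.float64(2.4), np.float64(0.7)]
(0.56, -0.05) 75 42 [ 0.53  -0.163  0.128] [ -32.   28.  116.   47.   61. -140.] [np.float64(8.1), np.float64(6.8), np.float64(5.6)]
(0.56, -0.05) 75 45 [ 0.528 -0.17   0.121] [ -34.   30.  116.   49.   63. -143.] [np.float64(5.4), np.float64(4.2), np.float64(2.9)]
(0.56, -0.05) 75 48 [ 0.526 -0.176  0.114] [ -35.   32.  115.   50.   65. -146.] [np.float64(2.9), np.float64(1.7), np.float64(0.5)]
(0.56, -0.05) 90 42 [ 0.56  -0.167  0.128] [ -30.   33.  108.   39.   69. -144.] [np.float64(4.0), np.float64(3.1), np.float64(2.2)]
(0.56, -0.05) 90 45 [ 0.56  -0.174  0.121] [ -31.   34.  107.   40.   71. -146.] [np.float64(2.1), np.float64(1.2), np.float64(0.3)]
(0.56, -0.05) 90 48 [ 0.56  -0.18  
[... 692 characters left out ...]
14.   49.   63. -142.] [np.float64(6.6), np.float64(5.4), np.float64(4.2)]
(0.58, -0.05) 75 48 [ 0.546 -0.176  0.114] [ -34.   33.  113.   51.   65. -144.] [np.float64(4.1), np.float64(2.9), np.float64(1.7)]
(0.58, -0.05) 90 42 [ 0.58  -0.167  0.128] [ -29.   34.  106.   39.   69. -143.] [np.float64(5.1), np.float64(4.2), np.float64(3.3)]
(0.58, -0.05) 90 45 [ 0.58  -0.174  0.121] [ -30.   36.  105.   40.   71. -144.] [np.float64(3.3), np.float64(2.4), np.float64(1.5)]
(0.58, -0.05) 90 48 [ 0.58  -0.18   0.114] [ -31.   37.  104.   42.   74. -146.] [np.float64(1.6), np.float64(0.7), np.float64(-0.2)]
342 152 [ 0.623 -0.107  0.001]
342 138 [ 0.662 -0.104  0.019]
342 125 [ 0.7   -0.104  0.018]
```

Request:
carry_out(
  targets=[
    [[0.0918,-0.0502,0,0,0,0,0.01],[0.0918,-0.0502,0,0,0,0,0.01],[0.0918,-0.0502,0,0,0,0,0.01],[0.0918,-0.0502,0,0,0,0,0.01],[0.0918,-0.0502,0,0,0,0,0.01],[0,0,0.101,0,0,0,0.01],[0,0,0.101,0,0,0,0.01],[0,0,0.101,0,0,0,0.01]],
  ],
)

```text
t: 10.0
tcp_pos: [0.5286, -0.1864, 0.2806]
ee_rot: [90.2, 43.9, 60.2]
wrist_force: [-0.5, 1.4, -8.3]
grip_width: 0.0264
```

Request:
carry_out(
  targets=[
    [[0,0,0,0.0223,-0.0201,-0.0104,0.01],[0,0,0,0.0223,-0.0201,-0.0104,0.01],[0,0,0,0.0223,-0.0201,-0.0104,0.01],[0,0,0,0.0223,-0.0201,-0.0104,0.01],[0,0,0,0,0,0,0.01],[0,0,0,0,0,0,0.01]],
  ],
)

```text
t: 10.5
tcp_pos: [0.4954, -0.1573, 0.1598]
ee_rot: [90.8, 44.1, 60.5]
wrist_force: [1.6, 0.2, -7.0]
grip_width: 0.0264
```

```bash
python3 - <<'E'
from fit import *
for c in ("top","side"):
    p,d=shot(c,c[0]+"5")
    o=observe(); print(o["tcp_pos"].round(4),Ro.from_euler("xyz",o["ee_rot"],degrees=True).as_matrix().round(3).tolist(),o["joint_positions"].round(0),o["grip_width"],o["wrist_force"].round(1))
    P=cloud(c,d); hsv=cv2.cvtColor(p,cv2.COLOR_RGB2HSV); yel=cv2.inRange(hsv,(18,120,80),(32,255,255))>0
    q=P[yel&(abs(P[...,0]-.55)<.1)&(abs(P[...,1]+.06)<.08)]; print(len(q),np.percentile(q,[2,50,98],axis=0).round(3).tolist())
s=cv2.imread("pics/s5.png")[60:300,200:500]; cv2.imwrite("pics/v5.png",cv2.resize(s,None,fx=2.5,fy=2.5,interpolation=2))
E
```

```text
[ 0.4974 -0.1586  0.1623] [[0.358, 0.35, 0.866], [0.624, 0.601, -0.501], [-0.695, 0.719, -0.004]] [ -34.   19.  124.   57.   59. -135.] 0.026271969506468044 [ 0.2 -0.9 -7. ]
711 [[0.514, -0.132, -0.004], [0.568, -0.051, 0.044], [0.614, -0.009, 0.091]]
[ 0.4987 -0.1595  0.164 ] [[0.36, 0.348, 0.866], [0.622, 0.602, -0.501], [-0.695, 0.719, 0.001]] [ -34.   19.  123.   57.   59. -135.] 0.026540224971163994 [ 0.1 -0.5 -7.1]
674 [[0.517, -0.078, 0.026], [0.558, -0.038, 0.048], [0.608, -0.01, 0.067]]
```

View pics/v5.png

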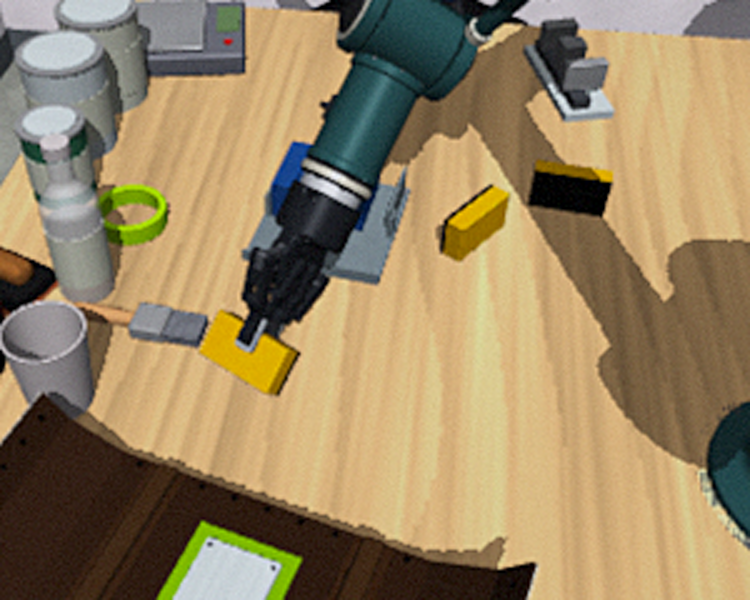

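Request:
carry_out(
  targets=[
    [[0,0,0,0,0,-0.01,0.01],[0,0,0,0.0028,-0.0029,0,0.01],[0,0,0,0.0028,-0.0029,0,0.01],[0,0,0,0,0,0,0.01],[0,0,0,0,0,0,0.01]],
  ],
)

```text
t: 11.02
tcp_pos: [0.4896, -0.1541, 0.156]
ee_rot: [89.9, 44.0, 60.0]
wrist_force: [0.0, -0.1, -7.4]
grip_width: 0.0262
```

Request:
carry_out(
  targets=[
    [[0,0,0,0.0014,-0.0014,0,0.01],[0,0,0,0.0014,-0.0014,0,0.01],[0,0,0,0,0,0,0.01]],
  ],
)

```text
t: 11.27
tcp_pos: [0.4895, -0.1539, 0.1516]
ee_rot: [90.0, 44.0, 60.0]
wrist_force: [-0.3, -0.4, -8.6]
grip_width: 0.0264
```

```bash
python3 - <<'E'
from fit import *
for c in ("top","side","side","side"):
    p,d=shot(c,c[0]+"6")
    o=observe(); print(o["tcp_pos"].round(4),o["joint_positions"].round(0),o["wrist_force"].round(1))
    P=cloud(c,d); hsv=cv2.cvtColor(p,cv2.COLOR_RGB2HSV); yel=cv2.inRange(hsv,(18,120,80),(32,255,255))>0
    q=P[yel&(abs(P[...,0]-.55)<.1)&(abs(P[...,1]+.06)<.08)]; print(len(q),np.percentile(q,[2,50,98],axis=0).round(3).tolist())
E
```

```text
[ 0.4894 -0.1539  0.1516] [ -34.   20.  125.   58.   58. -137.] [-0.1  0.2 -7.1]
693 [[0.509, -0.128, -0.004], [0.564, -0.048, 0.036], [0.609, -0.006, 0.096]]
[ 0.4895 -0.1538  0.1517] [ -34.   20.  125.   58.   58. -137.] [-0.1  0.6 -7.9]
672 [[0.509, -0.081, 0.015], [0.552, -0.033, 0.038], [0.601, -0.005, 0.057]]
[ 0.4895 -0.1539  0.1518] [ -34.   20.  125.   58.   58. -137.] [-0.5  0.5 -7.9]
668 [[0.509, -0.075, 0.017], [0.552, -0.033, 0.037], [0.601, -0.005, 0.056]]
[ 0.4895 -0.1539  0.1518] [ -34.   20.  125.   58.   58. -137.] [ 0.7 -0.2 -7.6]
667 [[0.509, -0.074, 0.017], [0.552, -0.033, 0.038], [0.602, -0.006, 0.057]]
```

Request:
carry_out(
  targets=[
    [[0,0,0,0.0014,-0.0014,0,0.01],[0,0,0,0,0,0,0.01],[0,0,0,0,0,0,0.01]],
  ],
)

```text
t: 11.72
tcp_pos: [0.4895, -0.1538, 0.1498]
ee_rot: [90.0, 44.0, 60.0]
wrist_force: [0.5, -0.9, -7.8]
grip_width: 0.0265
```

Request:
carry_out(
  targets=[
    [[0,0,0,0.0014,-0.0014,0,0.01],[0,0,0,0,0,0,0.01],[0,0,0,0,0,0,0.01]],
  ],
)

```text
t: 11.97
tcp_pos: [0.4897, -0.154, 0.1491]
ee_rot: [89.9, 43.8, 60.0]
wrist_force: [-4.7, -2.4, 2.1]
grip_width: 0.0264
```

Request:
carry_out(
  targets=[
    [[0,0,0,0.001,-0.001,0,0.01],[0,0,0,0,0,0,0.01],[0,0,0,0,0,0,0.01]],
  ],
)

```text
t: 12.22
tcp_pos: [0.4898, -0.1542, 0.1488]
ee_rot: [89.9, 43.7, 60.0]
wrist_force: [-10.3, -5.4, 9.4]
grip_width: 0.0265
```

Request:
carry_out(
  targets=[
    [[0,0,0,-0.0007,0.0007,0,0.03],[0,0,0,0,0,0,0.034],[0,0,0,0,0,0,0.037],[0,0,0,0,0,0,0.04],[0,0,0,0,0,0,0.04],[0,0,0,0,0,0,0.04]],
  ],
)

```text
t: 12.72
tcp_pos: [0.49, -0.1541, 0.1477]
ee_rot: [89.9, 44.0, 59.9]
wrist_force: [0.7, -1.9, -1.5]
grip_width: 0.04
```

Request:
carry_out(
  targets=[
    [[0,0,0,-0.0029,-0.0028,0,0.04],[0,0,0,-0.0029,-0.0028,0,0.04],[0,0,0,-0.0029,-0.0028,0,0.04],[0,0,0,-0.0029,-0.0028,0,0.04],[0,0,0,-0.0029,-0.0028,0,0.04],[0,0,0,-0.0029,-0.0028,0,0.04],[0,0,0,-0.0029,-0.0028,0,0.04]],
  ],
)

```text
t: 13.3
tcp_pos: [0.4753, -0.1787, 0.1478]
ee_rot: [90.0, 43.9, 60.0]
wrist_force: [0.2, 0.4, 0.2]
grip_width: 0.0402
```

```bash
python3 - <<'E'
from fit import *
for c in ("top","side"):
    p,d=shot(c,c[0]+"7")
    o=observe(); print(o["t"],o["tcp_pos"].round(4),o["joint_positions"].round(0),o["grip_width"],o["wrist_force"].round(1))
    P=cloud(c,d); hsv=cv2.cvtColor(p,cv2.COLOR_RGB2HSV); yel=cv2.inRange(hsv,(18,120,80),(32,255,255))>0
    q=P[yel&(abs(P[...,0]-.55)<.1)&(abs(P[...,1]+.06)<.08)]; print(len(q),np.percentile(q,[2,50,98],axis=0).round(3).tolist())
s=cv2.imread("pics/s7.png")[120:280,220:400]; cv2.imwrite("pics/v7.png",cv2.resize(s,None,fx=3.5,fy=3.5,interpolation=2))
E
```

```text
13.35 [ 0.4753 -0.1792  0.1478] [ -38.   20.  125.   56.   59. -138.] 0.039996210708750674 [-0.2  0.5 -0.6]
721 [[0.5, -0.133, -0.003], [0.554, -0.065, 0.026], [0.602, -0.023, 0.098]]
13.4 [ 0.4755 -0.179   0.1479] [ -38.   20.  125.   56.   59. -138.] 0.040201329091750955 [-0.2  0.2 -0. ]
697 [[0.498, -0.101, 0.0], [0.542, -0.052, 0.027], [0.593, -0.018, 0.03]]
```

View pics/v7.png

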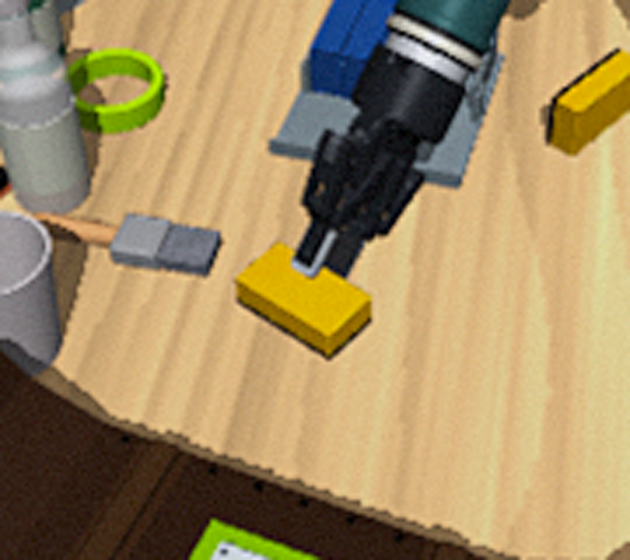

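Request:
carry_out(
  targets=[
    [[0,0,0,-0.02,0,0,0.04],[0,0,0,-0.02,0,0,0.05],[0,0,0,-0.0243,0.0252,0,0.07],[0,0,0,-0.0243,0.0252,0,0.08],[0,0,0,-0.0243,0.0252,0,0.08],[0,0,0,-0.0243,0.0252,0,0.08]],
  ],
)

```text
t: 13.9
tcp_pos: [0.4608, -0.2029, 0.3171]
ee_rot: [90.0, 44.0, 60.0]
wrist_force: [1.3, 0.4, -0.5]
grip_width: 0.08
```

Request:
carry_out(
  targets=[
    [[0,0,-0.1147,0,0,0,0.08],[0,0,-0.1147,0,0,0,0.08],[0,0,-0.1147,0,0,0,0.08],[0,0,-0.1147,0,0,0,0.08],[0,0,-0.1147,0,0,0,0.08],[0,0,-0.1147,0,0,0,0.08],[0,0,-0.1147,0,0,0,0.08],[0,0,0,0,0,0,0.08]],
  ],
)

```text
t: 14.57
tcp_pos: [0.4615, -0.2021, 0.316]
ee_rot: [-71.4, 89.8, -101.2]
wrist_force: [0.1, 0.6, 0.4]
grip_width: 0.0798
```

```bash
python3 - <<'E'
from fit import *
for c in ("top","side"):
    p,d=shot(c,c[0]+"8")
    o=observe(); print(o["t"],o["tcp_pos"].round(4),Ro.from_euler("xyz",o["ee_rot"],degrees=True).as_matrix().round(3).tolist(),o["joint_positions"].round(0),o["grip_width"])
    P=cloud(c,d); hsv=cv2.cvtColor(p,cv2.COLOR_RGB2HSV); yel=cv2.inRange(hsv,(18,120,80),(32,255,255))>0
    m=yel&(abs(P[...,0]-.55)<.1)&(abs(P[...,1]+.06)<.08)&(P[...,2]>.022)&(P[...,2]<.034); q=P[m]; print(len(q),np.median(q[:,2]),rect(q),rect(maskpts(c,m,.028)))
E
```

```text
14.6167 [ 0.4615 -0.2019  0.3157] [[0.001, 0.497, 0.868], [0.002, 0.868, -0.497], [-1.0, 0.002, 0.0]] [-27.   1. 118.   0.  61. -87.] 0.08002871695280613
547 0.02746205014890024 (array([546.6, -60. ]), array([49.9, 92.4]), 60.0) (array([546.2, -59.8]), array([49.8, 92.1]), 60.1)
14.6667 [ 0.4613 -0.2021  0.3154] [[0.002, 0.498, 0.867], [0.003, 0.867, -0.498], [-1.0, 0.004, -0.0]] [-27.   1. 118.   0.  61. -87.] 0.07986156564125742
542 0.02759162723471914 (array([546.3, -59.2]), array([52.4, 92.7]), 60.4) (array([546. , -56.6]), array([53.9, 94.2]), 60.3)
```

Request:
carry_out(
  targets=[
    [[0,0,0,0,0.0414,0.0005,0.08],[0,0,0,0,0.0414,0.0005,0.08],[0,0,0,0,0.0414,0.0005,0.08],[0,0,0,0,0.0414,0.0005,0.08],[0,0,0,0.035,0,0,0.08],[0,0,0,0.035,0,0,0.08],[0,0,0,0.035,0,0,0.08],[0,0,0,0,0,0,0.08]],
  ],
  force=60,
)

```text
t: 15.33
tcp_pos: [0.5412, -0.06, 0.203]
ee_rot: [-170.4, 89.2, 159.6]
wrist_force: [-1.9, -0.2, -0.3]
grip_width: 0.08
```

Request:
carry_out(
  targets=[
    [[0,0,0,0.017,0,0,0.08],[0,0,0,0.016,0,0,0.08],[0,0,0,0,0,0,0.08],[0,0,0,0,0,0,0.06],[0,0,0,0,0,0,0.054]],
  ],
)

```text
t: 15.75
tcp_pos: [0.5463, -0.0612, 0.179]
ee_rot: [43.6, 89.9, 13.6]
wrist_force: [0.0, -0.5, 1.0]
grip_width: 0.0576
```

```bash
python3 - <<'E'
from fit import *
for c in ("top","side"):
    p,d=shot(c,c[0]+"9"); o=observe(); print(o["t"],o["tcp_pos"].round(4),o["grip_width"],o["wrist_force"].round(1))
t=cv2.imread("pics/t9.png")[140:270,270:400]; s=cv2.imread("pics/s9.png")[120:280,220:400]
cv2.imwrite("pics/v9.png",np.hstack([cv2.resize(t,(400,400),interpolation=2),cv2.resize(s,(400,400),interpolation=2)]))
E
```

```text
15.8 [ 0.5465 -0.0612  0.1792] 0.05411684943804949 [-0.2  0.1  1.2]
15.85 [ 0.5465 -0.0611  0.1792] 0.0544243416652466 [ 0.1  0.1 -1.1]
```

View pics/v9.png

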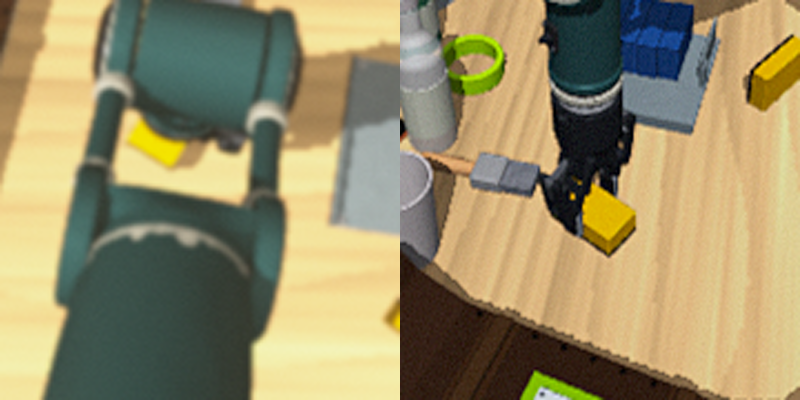

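Request:
carry_out(
  targets=[
    [[0,0,0,0,0,0,0.03],[0,0,0,0,0,0,0.03],[0,0,0,0,0,0,0.03],[0,0,0,0,0,0,0.03],[0,0,0,-0.01,0,0,0.03],[0,0,0,-0.03,0,0,0.03],[0,0,0,-0.03,0,0,0.03],[0,0,0,-0.03,0,0,0.03]],
  ],
  force=60,
)

```text
t: 16.52
tcp_pos: [0.5439, -0.0603, 0.2767]
ee_rot: [-163.2, 89.7, 166.9]
wrist_force: [0.2, 0.3, -8.3]
grip_width: 0.0488
```

Request:
carry_out(
  targets=[
    [[0.1169,0,0,0,0,0,0.03],[0.1169,0,0,0,0,0,0.03],[0.1169,0,0,0,0,0,0.03],[0.1169,0,0,0,0,0,0.03],[0.1169,0,0,0,0,0,0.03],[0.1169,0,0,0,0,0,0.03],[0.1169,0,0,0,0,0,0.03],[0.1169,0,0,0,0,0,0.03]],
  ],
)

```text
t: 17.18
tcp_pos: [0.5442, -0.0603, 0.2762]
ee_rot: [-110.9, 89.8, 165.2]
wrist_force: [-0.2, -0.6, -8.0]
grip_width: 0.0487
```

Request:
carry_out(
  targets=[
    [[0.1169,0,0,0,0,0,0.03],[0.1169,0,0,0,0,0,0.03],[0.1169,0,0,0,0,0,0.03],[0,0,0,0,0,0,0.03]],
  ],
)

```text
t: 17.52
tcp_pos: [0.5443, -0.0604, 0.2762]
ee_rot: [-90.9, 89.8, 165.3]
wrist_force: [-0.6, 0.2, -8.1]
grip_width: 0.049
```

```bash
python3 - <<'E'
from fit import *
for c in ("side","top"):
    p,d=shot(c,c[0]+"10")
    o=observe(); R=Ro.from_euler("xyz",o["ee_rot"],degrees=True).as_matrix(); print(o["t"],o["tcp_pos"].round(4),R.round(3).tolist(),o["grip_width"],o["wrist_force"].round(1))
    P=cloud(c,d); hsv=cv2.cvtColor(p,cv2.COLOR_RGB2HSV); yel=cv2.inRange(hsv,(18,120,80),(32,255,255))>0
    q=P[yel&(abs(P[...,0]-.55)<.1)&(abs(P[...,1]+.06)<.08)]; print(len(q),np.percentile(q,[2,50,98],axis=0).round(3).tolist())
print((np.array([.534,.2295])-o["tcp_pos"][:2])@R[:2,1:])
E
```

```text
17.5667 [ 0.5445 -0.0604  0.2764] [[-0.003, 0.972, -0.234], [0.001, -0.234, -0.972], [-1.0, -0.003, -0.0]] 0.04859652853843676 [-0.6  0.3 -8.6]
619 [[0.522, -0.097, 0.104], [0.548, -0.038, 0.124], [0.576, -0.009, 0.148]]
17.6167 [ 0.5447 -0.0604  0.2765] [[-0.002, 0.972, -0.233], [0.001, -0.233, -0.972], [-1.0, -0.002, -0.0]] 0.04864624786054926 [ 0.2 -0.8 -7.6]
202 [[0.5, -0.133, -0.003], [0.526, -0.039, 0.124], [0.549, -0.011, 0.491]]
[-0.07790371 -0.27948929]
```

Request:
carry_out(
  targets=[
    [[0,0,0,0,-0.0097,-0.0349,0.03],[0,0,0,0,-0.0097,-0.0349,0.03],[0,0,0,0,-0.0097,-0.0349,0.03],[0,0,0,0,-0.0097,-0.0349,0.03],[0,0,0,0,-0.0097,-0.0349,0.03],[0,0,0,0,-0.0097,-0.0349,0.03],[0,0,0,0,-0.0097,-0.0349,0.03],[0,0,0,0,-0.0097,-0.0349,0.03]],
  ],
)

```text
t: 18.28
tcp_pos: [0.5353, 0.2306, 0.277]
ee_rot: [-53.8, 90.0, -157.3]
wrist_force: [1.2, -0.6, -8.2]
grip_width: 0.0486
```

Request:
carry_out(
  targets=[
    [[0,0,0,0.02,0,0,0.03],[0,0,0,0.015,0,0,0.03],[0,0,0,0,0,0,0.03],[0,0,0,0,0,0,0.03]],
  ],
)

```text
t: 18.62
tcp_pos: [0.5348, 0.2287, 0.2406]
ee_rot: [-55.2, 89.7, -158.7]
wrist_force: [-1.0, 0.8, -8.4]
grip_width: 0.0487
```

```bash
python3 - <<'E'
from fit import *
for c in ("side","top"):
    p,d=shot(c,c[0]+"11")
    o=observe(); R=Ro.from_euler("xyz",o["ee_rot"],degrees=True).as_matrix(); print(o["t"],o["tcp_pos"].round(4),R.round(3).tolist(),o["grip_width"],o["wrist_force"].round(1))
    P=cloud(c,d); hsv=cv2.cvtColor(p,cv2.COLOR_RGB2HSV); yel=cv2.inRange(hsv,(18,120,80),(31,255,255))>0
    m=yel&(abs(P[...,0]-.53)<.08)&(abs(P[...,1]-.23)<.09)&(P[...,2]>.06)&(P[...,2]<.12)
    q=P[m]; zt=np.percentile(q[:,2],80); q=q[abs(q[:,2]-zt)<.006]; print(len(q),zt.round(4),rect(q))
print((np.array([.534,.2295])-o["tcp_pos"][:2])@R[:2,1:])
s=cv2.imread("pics/s11.png")[180:400,160:420]; cv2.imwrite("pics/v11.png",cv2.resize(s,None,fx=2.7,fy=2.7,interpolation=2))
E
```

```text
18.6667 [0.5358 0.2287 0.242 ] [[-0.001, 0.972, -0.235], [-0.001, -0.235, -0.972], [-1.0, -0.001, 0.001]] 0.0486823433339944 [ 0.1 -0.1 -7.6]
706 0.0898 (array([536.5, 234.5]), (50.8, 84.6), -11.2, 'long=2nd')
18.7167 [0.5364 0.2287 0.2429] [[0.001, 0.972, -0.236], [0.0, -0.236, -0.972], [-1.0, 0.001, -0.0]] 0.04865886676132085 [ 0.6  0.5 -7.1]
250 0.091 (array([530.5, 203.3]), array([40.1, 50. ]), 72.6)
[-0.0025459  -0.00021527]
```

View pics/v11.png

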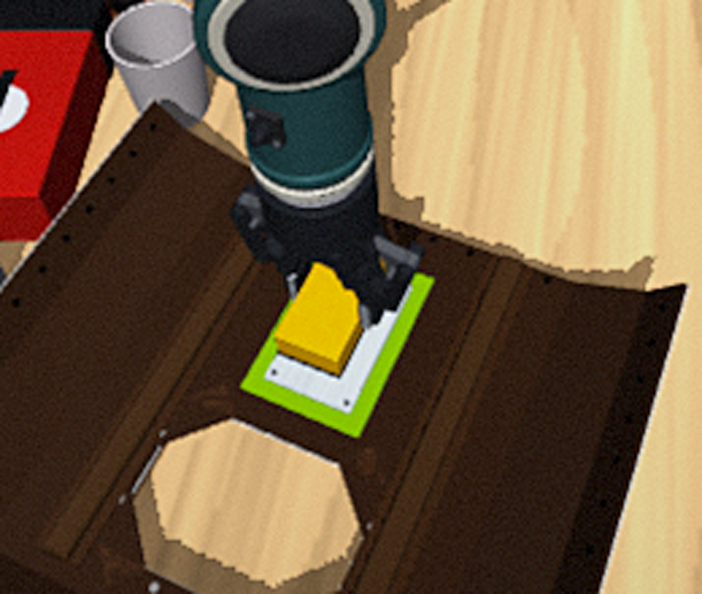

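Request:
carry_out(
  targets=[
    [[0,0,0,0.007,-0.0015,0,0.03],[0,0,0,0.007,0,0,0.03],[0,0,0,0.006,0,0,0.03],[0,0,0,0,0,0,0.03],[0,0,0,0,0,0,0.03],[0,0,0,0,0,0,0.03]],
  ],
)

```text
t: 19.22
tcp_pos: [0.5347, 0.2292, 0.2222]
ee_rot: [104.7, 90.0, 1.0]
wrist_force: [0.3, -0.3, -8.3]
grip_width: 0.0489
```

```bash
cat > chk.py <<'E'
from fit import *
import sys
ey=np.array([np.sin(np.radians(13.7)),np.cos(np.radians(13.7))]); ex=np.array([ey[1],-ey[0]]); C=np.array([.534,.2295])
for c in ("side","top"):
    p,d=shot(c,c[0]+sys.argv[1])
    o=observe(); R=Ro.from_euler("xyz",o["ee_rot"],degrees=True).as_matrix(); print(o["t"],"tcp",o["tcp_pos"].round(4),"local",((o["tcp_pos"][:2]-C)@np.c_[ex,ey]*1000).round(1),o["grip_width"].round(4),o["wrist_force"].round(1))
    P=cloud(c,d); hsv=cv2.cvtColor(p,cv2.COLOR_RGB2HSV); yel=cv2.inRange(hsv,(18,120,80),(31,255,255))>0
    m=yel&(abs(P[...,0]-.53)<.08)&(abs(P[...,1]-.23)<.09)&(P[...,2]>.04)&(P[...,2]<.12)
    q=P[m]; zt=np.percentile(q[:,2],70); q=q[abs(q[:,2]-zt)<.005]; L=(q[:,:2]-C)@np.c_[ex,ey]*1000
    print(c,"top z",zt.round(4),"x",np.percentile(L[:,0],[1,99]).round(1),"y",np.percentile(L[:,1],[1,99]).round(1),rect(q))
E
python3 chk.py 12
```

```text
Traceback (most recent call last):
  File "chk.py", line 6, in <module>
    o=observe(); R=Ro.from_euler("xyz",o["ee_rot"],degrees=True).as_matrix(); print(o["t"],"tcp",o["tcp_pos"].round(4),"local",((o["tcp_pos"][:2]-C)@np.c_[ex,ey]*1000).round(1),o["grip_width"].round(4),o["wrist_force"].round(1))
                                                                                                                                                                                 ^^^^^^^^^^^^^^^^^^^^^
AttributeError: 'float' object has no attribute 'round'
```

```bash
sed -i 's/o\["grip_width"\].round(4)/round(o["grip_width"],4)/' chk.py; python3 chk.py 12
```

```text
19.3167 tcp [0.535  0.2294 0.2227] local [1.  0.1] 0.0489 [-0.2 -0.  -7. ]
side top z 0.0713 x [-23.8  25.4] y [-13.9  47.5] (array([536. , 236.2]), (50.7, 82.7), -14.8, 'long=2nd')
19.3667 tcp [0.535  0.2294 0.2227] local [1.  0.1] 0.0484 [ 0.  -0.6 -7.6]
top top z 0.0711 x [-21.5  26.3] y [-44.4  -6. ] (array([531.5, 204.2]), array([38.9, 51.5]), 75.6)
```

Request:
carry_out(
  targets=[
    [[0,0,0,0.0025,-0.001,0.0008,0.03],[0,0,0,0.0015,0,0,0.03],[0,0,0,0,0,0,0.03],[0,0,0,0,0,0,0.03]],
  ],
)

```text
t: 19.7
tcp_pos: [0.5333, 0.2287, 0.218]
ee_rot: [-43.1, 90.0, -146.8]
wrist_force: [-0.3, -0.2, -7.5]
grip_width: 0.0485
```

Request:
carry_out(
  targets=[
    [[0,0,0,0.001,0,0,0.03],[0,0,0,0,0,0,0.03],[0,0,0,0,0,0,0.03]],
  ],
)

```text
t: 19.95
tcp_pos: [0.5335, 0.2288, 0.2173]
ee_rot: [111.9, 90.0, 8.2]
wrist_force: [0.2, -0.2, -7.4]
grip_width: 0.0489
```

Request:
carry_out(
  targets=[
    [[0,0,0,0.001,0,0,0.03],[0,0,0,0,0,0,0.03],[0,0,0,0,0,0,0.03]],
  ],
)

```text
t: 20.2
tcp_pos: [0.5337, 0.2289, 0.2166]
ee_rot: [121.8, 90.0, 18.1]
wrist_force: [0.7, 0.8, -6.4]
grip_width: 0.049
```

Request:
carry_out(
  targets=[
    [[0,0,0,0.0008,0,0,0.03],[0,0,0,0,0,0,0.03],[0,0,0,0,0,0,0.03]],
  ],
)

```text
t: 20.45
tcp_pos: [0.5337, 0.2289, 0.2165]
ee_rot: [120.3, 90.0, 16.6]
wrist_force: [-2.9, -1.1, 3.2]
grip_width: 0.0486
```

Request:
carry_out(
  targets=[
    [[0,0,0,0.0004,0,0,0.03],[0,0,0,0,0,0,0.03],[0,0,0,0,0,0,0.03]],
  ],
)

```text
t: 20.7
tcp_pos: [0.5337, 0.2289, 0.2165]
ee_rot: [121.5, 90.0, 17.8]
wrist_force: [-4.5, -1.3, 6.3]
grip_width: 0.0485
```

Request:
carry_out(
  targets=[
    [[0,0,0,0,0,0,0.05],[0,0,0,0,0,0,0.053],[0,0,0,0,0,0,0.058],[0,0,0,0,0,0,0.065],[0,0,0,0,0,0,0.07],[0,0,0,0,0,0,0.07],[0,0,0,-0.01,0,0,0.07],[0,0,0,-0.03,0,0,0.07]],
  ],
)

```text
t: 21.37
tcp_pos: [0.5311, 0.2278, 0.2511]
ee_rot: [-55.0, 89.5, -158.7]
wrist_force: [0.2, 0.1, 0.2]
grip_width: 0.0698
```

Request:
carry_out(
  targets=[
    [[0,0,0,-0.04,0,0,0.07],[0,0,0,-0.04,0,0,0.07],[0,0,0,-0.04,0,0,0.07],[0,0,0,0,0,0.041,0.07],[0,0,0,0,0,0.041,0.07],[0,0,0,0,0,0.041,0.07],[0,0,0,0,0,0.041,0.07],[0,0,0,0,0,0.041,0.07]],
  ],
)

```text
t: 22.03
tcp_pos: [0.4842, 0.0282, 0.3762]
ee_rot: [101.5, 89.9, -2.1]
wrist_force: [0.6, 0.0, 0.8]
grip_width: 0.0697
```

Request:
carry_out(
  targets=[
    [[0,0,0,0,0,0.041,0.07],[0,0,0,0,0,0.03,0.07],[0,0,0,0,0,0,0.07],[0,0,0,0,0,0,0.07],[0,0,0,0,0,0,0.07]],
  ],
)

```text
t: 22.45
tcp_pos: [0.4683, -0.0393, 0.3757]
ee_rot: [123.7, 89.9, 19.9]
wrist_force: [-0.6, -0.5, -0.2]
grip_width: 0.0702
```

```bash
python3 chk.py 13; python3 -c "
import cv2,numpy as np
s=cv2.imread('pics/s13.png')
t=cv2.imread('pics/t13.png')
cv2.imwrite('pics/v13.png',np.vstack([cv2.resize(np.hstack([s[60:360,100:480],t[60:360,90:470]]),(800,316)),np.hstack([cv2.resize(s[245:355,230:340],(283,283),interpolation=2),cv2.resize(t[130:230,170:280],(311,283),interpolation=2),np.zeros((283,206,3),np.uint8)])]))"
```

```text
22.5 tcp [ 0.4685 -0.0388  0.3755] local [-1.000e-01 -2.762e+02] 0.0701 [-0.7  0.1 -0.2]
side top z 0.0653 x [-24.8  24.4] y [-43.5  46.9] (array([534.3, 230.4]), (50.9, 92.9), -13.6, 'long=2nd')
22.55 tcp [ 0.4686 -0.0385  0.3754] local [-1.000e-01 -2.759e+02] 0.07 [-0.4 -0.2 -0. ]
top top z 0.0653 x [-22.1  24.8] y [-44.1  46. ] (array([535.6, 230.3]), (48.0, 92.9), -13.7, 'long=2nd')
```

View pics/v13.png

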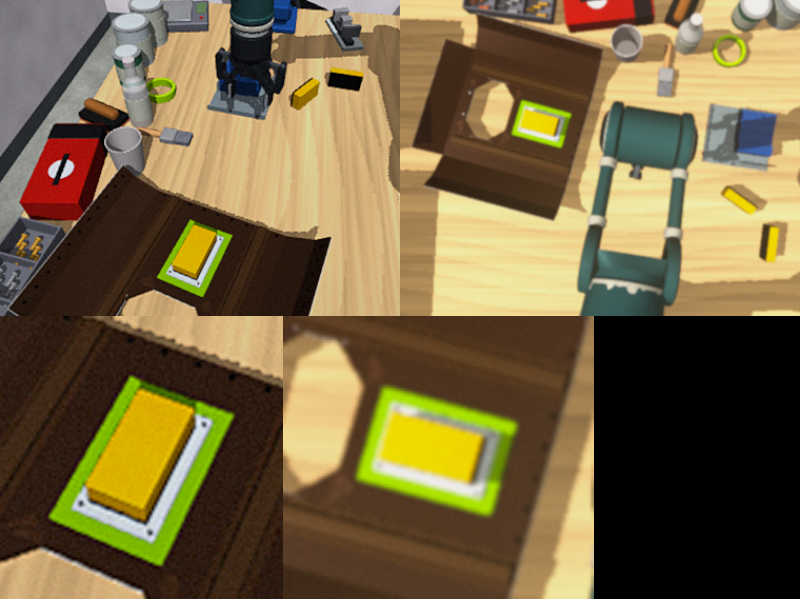

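```bash
python3 -c "
from workcell import sign_off; print(sign_off())"
```

```text
the job is handed in; nothing more can be done
None
```

The yellow weight now lies rubber down in the middle of the doubler, and the job is handed in at about 22.5 s of the 72 s allowed.

- **Which weight:** I took the yellow weight in the rack. It was the farthest from the base, at 0.57 m; the two loose look-alikes were about 0.46 m away and were not touched.
- **What I did:**
  - I pushed it endways about 68 mm and lifted it out by its upper edge.
  - I tilted it 46°, set its lower edge on the bare bench and let it down flat, rubber down.
  - After letting go and backing away, I took it up again across its 50 mm width, set it on the doubler with light contact, and released it.
- **Last checks:**
  - Each camera put the weight's centre within about 1.3 mm of the doubler's centre, and its heading agreed to about 0.1°.
  - The weight's top read 65.3 mm above the bench against 65 mm expected, so it lies flat. A white margin of doubler shows all round it.
  - The other weights and the bench items looked undisturbed in the last picture. The gripper is clear of everything, with about zero wrist force.
- **Limits and disagreements:**
  - The last joint's range kept me from tilting further, so the weight pivoted the last few degrees onto the bench off the lower finger, in a small uncontrolled drop.
  - The force on the wrist stayed small in every reading I took, with a highest of about 15 N when the weight's edge touched the bench.
  - In the last look the top camera put the weight's near-robot edge about 3 mm inside where the side camera put it. That is about one pixel, within what the cameras can resolve.

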